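Turn over the office stamps and sort them by the mark underneath

TASK

The two wooden stamps on the desk look alike and differ only in the dark rubber mark underneath. Take them one at a time: lift a stamp off the desk, turn it onto its side in the air or further so that its underside can be read, hold it so for a second, then set it down upright, standing on its foot, in its tray (the one with the round mark in the round tray, the one with the bar mark in the oblong tray) before you take the other. Do not drop a stamp or let one topple, and do not disturb the cup, the stapler or the glue stick.

Things in the scene. Friction and masses are not known exactly. Their poses are not given: they have to be found in the camera images.
- disc_stamp_center (a point): wooden office stamp, upright: round foot 50 mm across and 18 mm high, then a short shoulder to a plain round handle 28 mm across from 24 mm up to its top at 90 mm; 0.08 to 0.17 kg. From above and from the side it looks exactly like the other stamp. Flat underneath, with a dark rubber mark there: a solid disc 34 mm across. This point is on its axis half-way up, 45 mm above the underside; z points up along the handle to its top.
- bar_stamp_center (a point): wooden office stamp, upright: round foot 50 mm across and 18 mm high, then a short shoulder to a plain round handle 28 mm across from 24 mm up to its top at 90 mm; 0.08 to 0.17 kg. From above and from the side it looks exactly like the other stamp. Flat underneath, with a dark rubber mark there: a bar 44 by 11 mm across the middle. This point is on its axis half-way up, 45 mm above the underside; z points up along the handle to its top.
- round_tray_in (a point): centre of the inner floor of the round grey plastic tray, fixed to the desk: inside 120 mm across, outside 128 mm, floor 5 mm above the desk, rim 18 mm above the desk. z up.
- oblong_tray_in (a point): centre of the inner floor of the oblong grey plastic tray, fixed to the desk: inside 180 mm along its x by 116 mm along its y, walls 4 mm, floor 5 mm above the desk, rim 18 mm above the desk. z up.
- cup: white ceramic cup, 72 mm across and 62 mm high with a handle at its +y side, standing loose beyond the stamps; origin at the centre of its underside. A bystander.
- stapler: stapler, black with a red top, 40 by 150 mm (along its y) and 54 mm high, lying loose beyond the stamps; origin at the centre of its underside. A bystander.
- glue: white glue stick with yellow cap, 27 mm across, 90 mm high, standing loose beyond the stamps; origin at the centre of its underside. A bystander.
- disc_stamp: the same stamp as point disc_stamp_center, its origin at the centre of its underside.
- bar_stamp: the same stamp as point bar_stamp_center, its origin at the centre of its underside.
Things that resemble listed ones, but are neither listed nor needed, are in the scene too. What is shaped like the disc_stamp but green or purple is not meant.

How it is judged (in metres and radians):
On the way, in this order (a step that is already met when the one before it is completed fails the run):
1. one stamp is held off the desk, turned by 70 degrees or more from upright, for half a second (((angle between disc_stamp_center's own z axis and vertical above 1.2 rad and height (world z) of disc_stamp_center above 0.08 m) or (angle between bar_stamp_center's own z axis and vertical above 1.2 rad and height (world z) of bar_stamp_center above 0.08 m))), for 0.5 s.
2. that stamp stands upright in its own tray and the other is held off the desk, turned by 70 degrees or more from upright, for half a second ((((angle between disc_stamp_center's own z axis and vertical below 0.15 rad and horizontal distance between disc_stamp_center and round_tray_in below 0.038 m and z of disc_stamp_center in the frame of round_tray_in between 0.038 and 0.052 m) and (angle between bar_stamp_center's own z axis and vertical above 1.2 rad and height (world z) of bar_stamp_center above 0.08 m)) or ((angle between bar_stamp_center's own z axis and vertical below 0.15 rad and x of bar_stamp_center in the frame of oblong_tray_in between -0.068 and 0.068 m and y of bar_stamp_center in the frame of oblong_tray_in between -0.036 and 0.036 m and z of bar_stamp_center in the frame of oblong_tray_in between 0.038 and 0.052 m) and (angle between disc_stamp_center's own z axis and vertical above 1.2 rad and height (world z) of disc_stamp_center above 0.08 m)))), for 0.5 s.
At the end, for the whole second after the job is handed in: The stamp with the disc mark stands upright (within 8 degrees) with its foot flat on the floor of the round tray, the stamp with the bar mark likewise in the oblong tray, anywhere within the walls, both at rest and released (angle between each of disc_stamp_center, bar_stamp_center's own z axis and vertical below 0.15 rad and horizontal distance between disc_stamp_center and round_tray_in below 0.038 m and z of disc_stamp_center in the frame of round_tray_in between 0.038 and 0.052 m and x of bar_stamp_center in the frame of oblong_tray_in between -0.068 and 0.068 m and y of bar_stamp_center in the frame of oblong_tray_in between -0.036 and 0.036 m and z of bar_stamp_center in the frame of oblong_tray_in between 0.038 and 0.052 m and linear speed of each of disc_stamp, bar_stamp below 0.03 m/s); the robot touches nothing.
It fails at once if a stamp is toppled: lying on the desk or in a tray ((angle between disc_stamp_center's own z axis and vertical above 0.9 rad and height (world z) of disc_stamp_center below 0.042 m) or (angle between bar_stamp_center's own z axis and vertical above 0.9 rad and height (world z) of bar_stamp_center below 0.042 m)).
It fails at once if a stamp is dropped (falls freely by more than about 2 cm, to over 0.6 m/s) or thrown ((linear speed of disc_stamp above 0.6 m/s and contact force between disc_stamp and the fingers below 0.5 N) or (linear speed of bar_stamp above 0.6 m/s and contact force between bar_stamp and the fingers below 0.5 N)).
It fails at once if the cup, the stapler or the glue stick is moved by more than 2 cm or tipped over (distance of any of cup, stapler, glue from where it was at the start of the episode above 0.02 m or angle between any of cup, stapler, glue's own z axis and vertical above 0.5 rad).
It also fails if it takes over 72 s, if anything falls off the work surface, if the arm or the gripper's body presses on something with over 40 N, if the wrist force passes 120 N, or if a joint passes its speed limit or range.

ROBOT

A 6-joint arm with a two-finger parallel gripper is mounted at the origin on the work surface. World frame = base frame: x ahead of the robot, y to its left, z up, the work surface at z = 0. Lengths are in m, angles in degrees, forces in N, time in s.
With the tool pointing down it reaches from about 0.25 to 0.725 m from the base axis. Payload 9.7 kg.
Tool frame: the origin (TCP) lies at the very end of the fingers, on their centre line; the grasp point (between the pads) lies 19 mm behind it; z points along the fingers, y is the line along which they close (so a half turn about z gives the same grasp; the last joint's range is limited). The gripper opens to 85 mm and grips with 20 to 120 N. Pads are 22 mm wide; open, the fingers measure 114 mm over their backs; the gripper's body (76 mm by 85 mm) begins 54 mm behind the grasp point. The pads swing forward as they close: fully open they stand 13 mm farther back than shut.
Start: joints at [-65.374, 4.979, 10.078, 95.1, 0, 90], TCP at [0.229, -0.5, 0.231] pointing down, gripper open.
Joint ranges: [-179.16, 179.16], [-48.56, 103.87], [-65.8, 70.77], [-126.05, 130.52], [-82.76, 87.17], [-180, 180]. Speed limits (degrees/s): [127.2, 127.2, 147.25, 180, 180, 180].

INTERFACE

Orientations are given as [roll, pitch, yaw] about the fixed x, y, z axes, in that order (R = Rz(yaw) Ry(pitch) Rx(roll)).
In Python, from workcell import bot gives the robot as it stands.
- The arm moves only by the tool arm_command, never from a script. Its argument "series" is a list of rows, each a list of 4 numbers: the shift along the tool's x, y, z in m, then the turn about the tool's z in rad. A call has exactly 5 rows; each row is the pose to reach, as a shift and turn from the pose commanded when the call began, along the tool's axes at that moment; what a row does not reach only later rows make up. A row lasts 1/10 s, in which the tool goes at most 50 mm and 8.59 degrees, less where a joint would pass 70% of its speed; a pose out of reach is approached as far as the arm can. A call with a gripper value outside its range is refused whole. "hand" is the finger opening in m, from 0 to 0.0854, set as the call begins (left out, the last holds). The fingers move at their own pace and stop on an object; "grip_force" is the grip in N (left out, the last holds). Time passes only in rows, so rows that repeat a pose let the fingers close, or fill a call up. It gives the time, the measured TCP pose, the force, the opening and the grip force at its end, in the units of the state.
- bot.get_obs(): the state, without advancing time (a new reading comes with each control period).
- bot.camera(name): name is "side" or "top" or "wrist"; returns a dict with "color" (400x640x3 uint8, blue, green, red), "camera_matrix" (3x3 intrinsics, pixels), "xyz" and "orientation" of the camera in the world; the wrist camera has in their place "T_tool_cam" (4x4, takes a point from camera to tool coordinates, whose origin is the TCP and whose axes are the flange's). Camera axes: x right, y up, looking along -z (the intrinsics and any distortion apply to the point x, -y, -z); pixel columns grow to the right and rows downward; lengths in m; the calibration is good to about 2 mm. The wrist camera is an equidistant fisheye: a pixel r from the principal point sees the ray r / f radians off the axis. A picture is of the moment at which its call begins: read the wrist's pose just before it. There is no depth.
- bot.job_done(): hands the job in; it is judged then, once.
Trained networks look in the newest picture that a camera, given by its name, has taken for a name from the list of things; names that differ only in an ending like _2 or _b are one class to them, and where a whole thing is asked for, a point or a joint stands for the part that bears it (a point fixed in the world has none). Each returns a list of dicts, best first, with "confidence" (0 to 1); they miss things now and then, are a little off and sometimes report something else, mostly with a low value. They report only what shows in the picture. A call takes as long as a camera call. They do not tell look-alikes from the thing itself.
- bot.find_in(camera, target): "location" ([column, row] in pixels, amid what is visible of it).
- bot.mark_of(camera, target): "location" ([column, row] in pixels: a listed point, or the origin of a listed thing).
The state is a dict: "time": time; "q": joint angles; "qd": joint speeds; "joint_efforts": joint torques, N m; "ee_pos": TCP position; "tcp_rot": TCP orientation; "wrist_force": force on the tool from outside, world axes, zero at the start; "torque": the same for the moment, N m; "opening": finger opening in m; "grasp_force": force on a finger pad.
Only numpy, scipy, OpenCV 4.12 (cv2) and the standard library are available. Lean on these libraries where they do the work, as an engineer would, in place of code of your own. Each camera call takes 0.05 s, during which the arm holds its last target. There are 200 camera calls.

## Working session

There is one attempt and no reset: what is moved stays moved. The work goes in short steps, Python scripts to look and compute and a tool call to move; the robot and the scene stay as the last step left them, time stands still between calls to the robot, and variables do not carry over. Pictures are saved under pics/ and viewed, at most 10 in all, crops included, and the job is handed in when it is done.

Besides the shell and the picture viewer there is one more tool, called after "Emit:" as name(argument=value, ...) on one line, values as JSON. arm_command: Moves the arm, as the interface text tells. Its arguments: {"type":"object","properties":{"series":{"type":"array"},"hand":{"type":"number"},"grip_force":{"type":"number"}},"required":["series"]}

```bash
mkdir -p pics; ls; cat > h.py <<'E'
import numpy as np,cv2
from scipy.spatial.transform import Rotation as R
from workcell import bot
def ray(c,px):
    K=np.array(c["camera_matrix"]);o=c["orientation"]
    d=np.linalg.inv(K)@[px[0],px[1],1]; d=np.array([d[0],-d[1],-d[2]])
    o=np.array(o); M=o if o.shape==(3,3) else R.from_euler('xyz',o,degrees=True).as_matrix()
    return np.array(c["xyz"]),M@d
def at(c,px,z):
    p,d=ray(c,px); return p+d*(z-p[2])/d[2]
E
python3 - <<'E'
from h import *
print(bot.get_obs())
for n in("top","side"):
    c=bot.camera(n); cv2.imwrite(f"pics/{n}0.png",c["color"]); print(n,{k:v for k,v in c.items() if k!="color"})
    for t,z in(("disc_stamp_center",.045),("bar_stamp_center",.045),("round_tray_in",.005),("oblong_tray_in",.005),("cup",0),("stapler",0),("glue",0)):
        print(t,[(round(d["confidence"],2),np.round(d["location"]).tolist(),np.round(at(c,d["location"],z),3).tolist()) for d in bot.mark_of(n,t)])
E
```

```text
pics
{'time': 0.0, 'q': array([-6.53732560e+01,  5.01186159e+00,  1.00351222e+01,  9.51001983e+01,
       -1.55965433e-03,  8.99997454e+01]), 'qd': array([-0.01890063,  0.02924938,  0.00655162, -0.06936711, -0.02810139,
        0.01481993]), 'joint_efforts': array([ 2.22217066e-03, -5.20387745e+01,  4.64806902e+01,  1.63781794e-02,
        1.90943103e-05, -1.01377458e-05]), 'ee_pos': array([ 0.22908527, -0.4997678 ,  0.23058175]), 'tcp_rot': array([-1.79923062e+02,  1.55931108e-03,  2.46270006e+01]), 'wrist_force': array([0.3582111 , 0.20302884, 0.17713106]), 'torque': array([-0.01756364,  0.04969178,  0.05031742]), 'grasp_force': 0.0, 'opening': 0.08539492166433962}
top {'camera_matrix': array([[398.66896668,   0.        , 313.24638092],
       [  0.        , 398.66896668, 199.63508452],
       [  0.        ,   0.        ,   1.        ]]), 'xyz': array([ 0.56704476, -0.00175661,  0.9346187 ]), 'orientation': array([ 2.53462160e+00, -3.02781161e-02, -9.06241059e+01])}
disc_stamp_center [(0.82, [278.0, 281.0], [0.428, 0.078, 0.045]), (0.74, [262.0, 209.0], [0.586, 0.113, 0.045]), (0.7
[... 865 characters left out ...]
51.0], [0.594, 0.107, 0.045]), (0.91, [392.0, 250.0], [0.428, 0.078, 0.045]), (0.77, [275.0, 292.0], [0.644, 0.244, 0.045]), (0.59, [290.0, 215.0], [0.672, -0.018, 0.045])]
bar_stamp_center [(0.56, [346.0, 196.0], [0.552, -0.123, 0.045])]
round_tray_in [(0.76, [344.0, 333.0], [0.504, 0.29, 0.005])]
oblong_tray_in [(0.57, [373.0, 175.0], [0.499, -0.315, 0.005])]
cup [(0.85, [234.0, 277.0], [0.758, 0.165, 0.0]), (0.56, [347.0, 198.0], [0.558, -0.188, 0.0]), (0.48, [346.0, 332.0], [0.501, 0.282, 0.0]), (0.46, [375.0, 171.0], [0.496, -0.346, 0.0]), (0.32, [315.0, 252.0], [0.601, 0.052, 0.0])]
stapler [(0.81, [277.0, 194.0], [0.748, -0.18, 0.0])]
glue [(0.84, [247.0, 229.0], [0.779, -0.01, 0.0])]
```

View pics/top0.png

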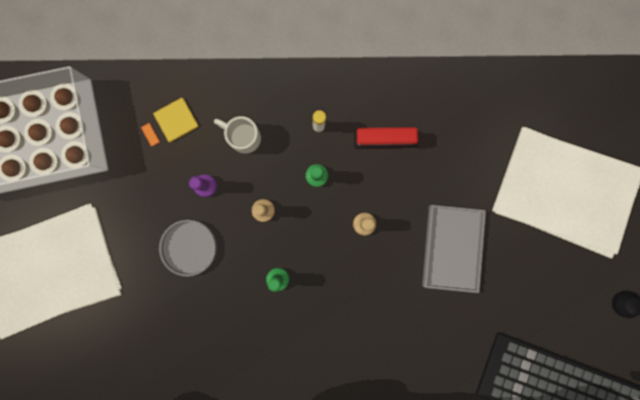

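View pics/side0.png

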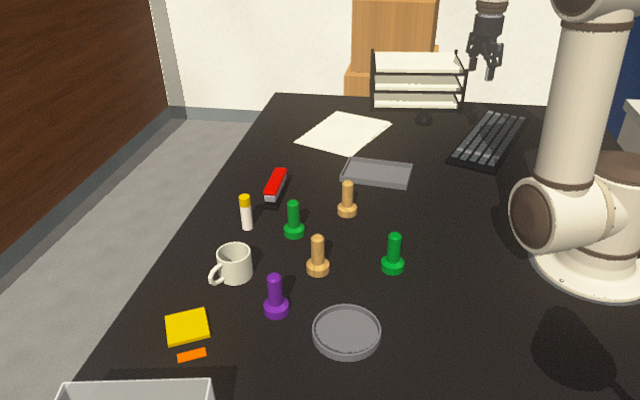

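Emit:
arm_command(series=[[0.045,0.021,0,0],[0.09,0.042,0,0],[0.135,0.063,0,0],[0.18,0.084,0,0],[0.22,0.104,0,0]])

```text
time: 1.3
ee_pos: [0.4748, -0.5023, 0.2311]
tcp_rot: [180.0, -0.0, 24.7]
wrist_force: [0.1, -0.8, 0.6]
opening: 0.0854
grasp_force: 0.0
```

Emit:
arm_command(series=[[0.045,0.021,0,0],[0.09,0.042,0,0],[0.135,0.063,0,0],[0.18,0.084,0,0],[0.22,0.104,0,0]])

```text
time: 1.8
ee_pos: [0.6574, -0.4811, 0.1999]
tcp_rot: [178.9, -0.6, 24.7]
wrist_force: [0.4, -1.2, -1.5]
opening: 0.0852
grasp_force: 0.0
```

Emit:
arm_command(series=[[0.045,0.021,0,0],[0.09,0.042,0,0],[0.135,0.063,0,0],[0.18,0.084,0,0],[0.22,0.104,0,0]])

```text
time: 2.3
ee_pos: [0.7473, -0.4341, 0.1608]
tcp_rot: [175.9, -2.6, 24.7]
wrist_force: [0.0, 0.0, 0.3]
opening: 0.0854
grasp_force: 0.0
```

Emit:
arm_command(series=[[-0.03,0,0,0],[-0.06,0,0,0],[-0.1,0,0,0],[-0.14,0,0,0],[-0.18,0,0,0]])

```text
time: 2.8
ee_pos: [0.5818, -0.5102, 0.1529]
tcp_rot: [175.8, -2.6, 24.7]
wrist_force: [-0.9, -0.7, 0.9]
opening: 0.0857
grasp_force: 0.0
```

```bash
python3 - <<'E'
from h import *
o=bot.get_obs();print(o["time"],o["q"],o["ee_pos"],o["tcp_rot"])
E
```

```text
2.8 [-41.52004949  31.76955061  34.80385334  88.16503442   0.74050459
 113.90723856] [ 0.5817922  -0.51016986  0.15294205] [175.84479236  -2.6463812   24.70021678]
```

Emit:
arm_command(series=[[0.27,0.42,-0.2,0],[0.27,0.42,-0.2,0],[0.27,0.42,-0.2,0],[0.27,0.42,-0.2,0],[0.27,0.42,-0.2,0]])

```text
time: 3.3
ee_pos: [0.6669, -0.5529, 0.1888]
tcp_rot: [173.8, -3.6, 24.8]
wrist_force: [0.1, -0.8, -1.3]
opening: 0.0852
grasp_force: 0.0
```

Emit:
arm_command(series=[[0.27,0.42,-0.2,0],[0.27,0.42,-0.2,0],[0.27,0.42,-0.2,0],[0.27,0.42,-0.2,0],[0.27,0.42,-0.2,0]])

```text
time: 3.8
ee_pos: [0.6967, -0.5497, 0.2044]
tcp_rot: [170.5, -5.3, 25.0]
wrist_force: [0.5, 0.9, -0.8]
opening: 0.0854
grasp_force: 0.0
```

```bash
python3 - <<'E'
from h import *
o=bot.get_obs();print(o["time"],o["q"],o["ee_pos"],o["tcp_rot"])
E
```

```text
3.8 [-38.40862474  51.52695682  70.72716179  98.39672949   0.42271773
 117.0259307 ] [ 0.69669896 -0.54968424  0.20438998] [170.53930338  -5.25724779  25.04074768]
```

Emit:
arm_command(series=[[0.27,0.42,-0.1,0],[0.27,0.42,-0.1,0],[0.27,0.42,-0.1,0],[0.27,0.42,-0.1,0],[0.27,0.42,-0.1,0]])

```text
time: 4.3
ee_pos: [0.7337, -0.556, 0.1906]
tcp_rot: [167.8, -6.7, 25.3]
wrist_force: [0.5, 0.1, -0.1]
opening: 0.0854
grasp_force: 0.0
```

Emit:
arm_command(series=[[0.27,0.42,0,0],[0.27,0.42,0,0],[0.27,0.42,0,0],[0.27,0.42,0,0],[0.27,0.42,0,0]])

```text
time: 4.8
ee_pos: [0.7771, -0.5704, 0.1583]
tcp_rot: [164.9, -8.2, 25.7]
wrist_force: [0.3, 0.2, 0.6]
opening: 0.0853
grasp_force: 0.0
```

```bash
python3 - <<'E'
from h import *
o=bot.get_obs();print(o["time"],o["q"],o["ee_pos"],o["tcp_rot"])
E
```

```text
4.8 [-3.62705583e+01  5.55102586e+01  7.06925304e+01  8.80491334e+01
 -2.88829843e-02  1.19125156e+02] [ 0.77709495 -0.57039664  0.15834529] [164.91497856  -8.21935148  25.69007491]
```

Emit:
arm_command(series=[[0.3,0.47,-0.2,0],[0.3,0.47,-0.2,0],[0.3,0.47,-0.2,0],[0.3,0.47,-0.2,0],[0.3,0.47,-0.2,0]])

```text
time: 5.3
ee_pos: [0.788, -0.565, 0.2031]
tcp_rot: [161.9, -9.9, 26.2]
wrist_force: [-0.2, -0.6, -0.1]
opening: 0.0853
grasp_force: 0.0
```

Emit:
arm_command(series=[[0.3,0.47,-0.2,0],[0.3,0.47,-0.2,0],[0.3,0.47,-0.2,0],[0.3,0.47,-0.2,0],[0.3,0.47,-0.2,0]])

```text
time: 5.8
ee_pos: [0.7952, -0.5594, 0.2462]
tcp_rot: [159.0, -11.4, 26.7]
wrist_force: [0.5, 0.5, 0.5]
opening: 0.0855
grasp_force: 0.0
```

Emit:
arm_command(series=[[0.3,0.47,-0.15,0],[0.3,0.47,-0.15,0],[0.3,0.47,-0.15,0],[0.3,0.47,-0.15,0],[0.3,0.47,-0.15,0]])

```text
time: 6.3
ee_pos: [0.8059, -0.5578, 0.2797]
tcp_rot: [156.0, -12.9, 27.4]
wrist_force: [0.1, -0.3, -0.3]
opening: 0.0855
grasp_force: 0.0
```

```bash
python3 - <<'E'
from h import *
o=bot.get_obs();print(o["time"],o["q"],o["ee_pos"],o["tcp_rot"])
E
```

```text
6.3 [-34.50628483  48.92395845  70.7036458   84.75058146  -0.63371427
 120.70452614] [ 0.80591588 -0.55784593  0.27965436] [156.04341734 -12.91895447  27.38891143]
```

```bash
cat >> h.py <<'E'
def st():
    o=bot.get_obs(); M=R.from_euler('xyz',o["tcp_rot"],degrees=True).as_matrix()
    z=M[:,2]; print("t",round(o["time"],2),"p",np.round(o["ee_pos"],4),"q",np.round(o["q"],1),"head",round(np.degrees(np.arctan2(z[1],z[0])),1),"elev",round(np.degrees(np.arcsin(-z[2])),1),"y_tool",np.round(M[:,1],3),"open",round(o["opening"],4),"gf",round(o["grasp_force"],1))
    return np.array(o["ee_pos"]),M
def sh(M,d): return np.round(M.T@np.array(d),3).tolist()
E
python3 - <<'E'
from h import *
p,M=st()
print(sh(M,np.array([.62,-.1,.33])-p)); print(sh(M,[0,.5,0]))
print("pull35",sh(M,[.4,.3,.25]))
E
```

```text
t 6.3 p [ 0.8059 -0.5578  0.2797] q [-34.5  48.9  70.7  84.8  -0.6 120.7] head -35.9 elev 63.0 y_tool [ 0.34  -0.853  0.396] open 0.0855 gf 0.0
[0.056, -0.434, -0.235]
[0.224, -0.427, -0.133]
pull35 [0.537, -0.021, -0.155]
```

Emit:
arm_command(series=[[0.006,-0.043,-0.024,0],[0.012,-0.086,-0.048,0],[0.018,-0.129,-0.072,0],[0.024,-0.172,-0.096,0],[0.03,-0.215,-0.12,0]])

```text
time: 6.8
ee_pos: [0.7262, -0.3596, 0.304]
tcp_rot: [156.0, -12.9, 27.4]
wrist_force: [0.7, 0.7, 2.0]
opening: 0.0856
grasp_force: 0.0
```

Emit:
arm_command(series=[[0.006,-0.043,-0.024,0],[0.012,-0.086,-0.048,0],[0.018,-0.129,-0.072,0],[0.024,-0.172,-0.096,0],[0.03,-0.215,-0.12,0]])

```text
time: 7.3
ee_pos: [0.635, -0.1309, 0.333]
tcp_rot: [156.0, -12.9, 27.4]
wrist_force: [0.6, 0.6, 0.5]
opening: 0.0851
grasp_force: 0.0
```

Emit:
arm_command(series=[[0.022,-0.043,-0.013,0],[0.044,-0.086,-0.026,0],[0.066,-0.129,-0.039,0],[0.088,-0.172,-0.052,0],[0.11,-0.215,-0.065,0]])

```text
time: 7.8
ee_pos: [0.634, 0.1195, 0.3303]
tcp_rot: [156.0, -13.0, 27.4]
wrist_force: [1.4, -0.7, 0.7]
opening: 0.0851
grasp_force: 0.0
```

Emit:
arm_command(series=[[0.022,-0.043,-0.013,0],[0.044,-0.086,-0.026,0],[0.066,-0.129,-0.039,0],[0.088,-0.172,-0.052,0],[0.11,-0.215,-0.065,0]])

```text
time: 8.3
ee_pos: [0.6658, 0.2788, 0.3273]
tcp_rot: [156.6, -12.9, 31.8]
wrist_force: [1.1, -0.1, 0.2]
opening: 0.0855
grasp_force: 0.0
```

Emit:
arm_command(series=[[0.537,-0.02,-0.155,0],[0.537,-0.02,-0.155,0],[0.537,-0.02,-0.155,0],[0.537,-0.02,-0.155,0],[0.537,-0.02,-0.155,0]])

```text
time: 8.8
ee_pos: [0.754, 0.3486, 0.3571]
tcp_rot: [156.2, -14.5, 32.8]
wrist_force: [2.1, 0.7, -1.9]
opening: 0.0855
grasp_force: 0.0
```

```bash
python3 - <<'E'
from h import *
p,M=st()
print("pull",sh(M,[.4,.3,.25]))
E
```

```text
t 8.8 p [0.754  0.3486 0.3571] q [ 32.8  42.1  70.3 103.8 -23.8 179.9] head -27.7 elev 62.3 y_tool [ 0.411 -0.823  0.391] open 0.0855 gf 0.0
pull [0.545, 0.015, -0.122]
```

Emit:
arm_command(series=[[0.545,0.015,-0.122,-0.15],[0.545,0.015,-0.122,-0.3],[0.545,0.015,-0.122,-0.45],[0.545,0.015,-0.122,-0.6],[0.545,0.015,-0.122,-0.75]])

```text
time: 9.3
ee_pos: [0.7943, 0.3739, 0.3522]
tcp_rot: [149.4, 1.1, 71.6]
wrist_force: [0.5, 0.9, 0.3]
opening: 0.0852
grasp_force: 0.0
```

Emit:
arm_command(series=[[0.39,0.38,-0.122,-0.15],[0.39,0.38,-0.122,-0.3],[0.39,0.38,-0.122,-0.45],[0.39,0.38,-0.122,-0.6],[0.39,0.38,-0.122,-0.75]])

```text
time: 9.8
ee_pos: [0.8247, 0.3945, 0.3517]
tcp_rot: [152.9, 20.2, 109.0]
wrist_force: [-0.1, -0.3, -0.5]
opening: 0.0853
grasp_force: 0.0
```

```bash
python3 - <<'E'
from h import *
p,M=st()
print("pull",sh(M,[.4,.3,.25]))
E
```

```text
t 9.8 p [0.8247 0.3945 0.3517] q [ 32.9  44.5  70.8  92.5 -24.1  93.8] head -15.1 elev 56.6 y_tool [0.791 0.439 0.428] open 0.0853 gf 0.0
pull [0.058, 0.555, -0.039]
```

Emit:
arm_command(series=[[0.06,0.555,-0.05,-0.15],[0.06,0.555,-0.05,-0.3],[0.06,0.555,-0.05,-0.45],[0.06,0.555,-0.05,-0.6],[0.06,0.555,-0.05,-0.75]])

```text
time: 10.3
ee_pos: [0.8601, 0.4193, 0.3432]
tcp_rot: [170.3, 35.2, 152.8]
wrist_force: [-0.3, 0.2, -0.1]
opening: 0.0853
grasp_force: 0.0
```

Emit:
arm_command(series=[[-0.335,0.447,-0.03,-0.15],[-0.335,0.447,-0.03,-0.3],[-0.335,0.447,-0.03,-0.45],[-0.335,0.447,-0.03,-0.6],[-0.335,0.447,-0.03,-0.75]])

```text
time: 10.8
ee_pos: [0.8906, 0.4378, 0.3463]
tcp_rot: [-161.0, 35.4, -156.1]
wrist_force: [0.6, -0.6, 0.1]
opening: 0.0858
grasp_force: 0.0
```

Emit:
arm_command(series=[[-0.55,0.1,0,0],[-0.55,0.1,0,0],[-0.55,0.1,0,0],[-0.55,0.1,0,0],[-0.55,0.1,0,0]])

```text
time: 11.3
ee_pos: [0.9156, 0.4489, 0.3518]
tcp_rot: [-160.9, 38.6, -155.1]
wrist_force: [-0.7, -0.1, -0.3]
opening: 0.0851
grasp_force: 0.0
```

```bash
python3 - <<'E'
from h import *
p,M=st()
print("pull",sh(M,[.4,.3,.25]))
E
```

```text
t 11.3 p [0.9156 0.4489 0.3518] q [ 32.6  47.7  70.7  76.8 -23.7   6.5] head -4.1 elev 47.6 y_tool [-0.213  0.943 -0.255] open 0.0851 gf 0.0
pull [-0.538, 0.134, 0.07]
```

Emit:
arm_command(series=[[-0.54,0.13,0.03,0],[-0.54,0.13,0.03,0],[-0.54,0.13,0.03,0],[-0.54,0.13,0.03,0],[-0.54,0.13,0.03,0]])

```text
time: 11.8
ee_pos: [0.9341, 0.4703, 0.3571]
tcp_rot: [-160.5, 41.7, -153.6]
wrist_force: [-0.3, 0.2, -0.1]
opening: 0.0851
grasp_force: 0.0
```

Emit:
arm_command(series=[[-0.54,0.13,0.05,0],[-0.54,0.13,0.05,0],[-0.54,0.13,0.05,0],[-0.54,0.13,0.05,0],[-0.54,0.13,0.05,0]])

```text
time: 12.3
ee_pos: [0.9485, 0.4905, 0.3683]
tcp_rot: [-160.0, 44.9, -152.1]
wrist_force: [-0.3, 0.3, 0.6]
opening: 0.0859
grasp_force: 0.0
```

```bash
python3 - <<'E'
from h import *
p,M=st()
a=np.arctan2(-M[2,1],-M[2,0]);print("roll for y horizontal", np.arctan2(M[2,1],M[2,0]), "M",np.round(M,3).tolist())
A=np.array([.588,.110,.07]); g=A-0*M[:,2]
# grasp point is 19mm behind TCP -> TCP = grasp +.019 z
tg=A+.019*M[:,2]; print("TCP at grasp A",tg)
pre=tg-.14*M[:,2]+[0,0,.12]; print("pre",pre, "shift",sh(M,pre-p),"dist",np.linalg.norm(pre-p))
E
```

```text
t 12.3 p [0.9485 0.4905 0.3683] q [ 33.6  48.8  70.7  68.6 -23.9   4.4] head 0.6 elev 41.8 y_tool [-0.227  0.943 -0.243] open 0.0859 gf 0.0
roll for y horizontal -2.8102912805676397 M [[-0.626, -0.227, 0.746], [-0.332, 0.943, 0.008], [-0.705, -0.243, -0.666]]
TCP at grasp A [0.60217348 0.11015046 0.05734734]
pre [0.49773729 0.10904181 0.27057745] shift [0.478, -0.234, -0.274] dist 0.5985503797363595
```

Emit:
arm_command(series=[[0.032,-0.016,-0.018,0.11],[0.064,-0.031,-0.036,0.22],[0.096,-0.047,-0.055,0.33],[0.128,-0.062,-0.073,0.332],[0.159,-0.078,-0.091,0.332]])

```text
time: 12.8
ee_pos: [0.8261, 0.3865, 0.3423]
tcp_rot: [179.8, 48.3, -179.6]
wrist_force: [1.0, 0.5, 1.4]
opening: 0.0857
grasp_force: 0.0
```

Emit:
arm_command(series=[[0.025,-0.025,-0.018,0],[0.05,-0.05,-0.036,0],[0.075,-0.075,-0.055,0],[0.1,-0.1,-0.073,0],[0.125,-0.126,-0.091,0]])

```text
time: 13.3
ee_pos: [0.6762, 0.2587, 0.31]
tcp_rot: [180.0, 48.3, -179.4]
wrist_force: [-0.9, -0.3, -0.1]
opening: 0.085
grasp_force: 0.0
```

Emit:
arm_command(series=[[0.025,-0.025,-0.018,0],[0.05,-0.05,-0.036,0],[0.075,-0.075,-0.055,0],[0.1,-0.1,-0.073,0],[0.125,-0.126,-0.091,0]])

```text
time: 13.8
ee_pos: [0.5265, 0.1313, 0.2772]
tcp_rot: [180.0, 48.3, -179.4]
wrist_force: [-0.5, -0.5, 0.6]
opening: 0.0851
grasp_force: 0.0
```

```bash
python3 - <<'E'
from h import *
p,M=st()
c=bot.camera("wrist"); T=np.array(c["T_tool_cam"]);K=np.array(c["camera_matrix"])
cv2.imwrite("pics/w1.png",c["color"])
for d in bot.mark_of("wrist","disc_stamp_center"):
    u=(np.array(d["location"])-[K[0,2],K[1,2]])/K[0,0]; th=np.linalg.norm(u); v=np.array([np.sin(th)*u[0]/th,-np.sin(th)*u[1]/th,-np.cos(th)])
    o=M@T[:3,3]+p; v=M@T[:3,:3]@v; print(d["confidence"],d["location"],np.round(o+v*(.045-o[2])/v[2],3))
A=np.array([.59,.11,.068]); tg=A+.019*M[:,2]; pre=tg-.14*M[:,2]
print(tg,pre,sh(M,pre-p))
E
```

```text
t 13.8 p [0.5265 0.1313 0.2772] q [ 22.3 -41.3 -35.2  49.9 -16.   14.8] head 0.6 elev 41.7 y_tool [-0.011  1.     0.   ] open 0.0851 gf 0.0
0.81 [304.9, 48.9] [0.584 0.115 0.045]
0.81 [413.0, 92.5] [0.649 0.249 0.045]
0.66 [107.0, 53.3] [ 0.556 -0.12   0.045]
0.59 [213.9, 102.2] [ 0.668 -0.009  0.045]
0.26 [121.4, 27.2] [ 0.524 -0.082  0.045]
[0.60418613 0.11016007 0.05536164] [0.49965677 0.10898063 0.14848641] [0.114, -0.022, 0.065]
```

View pics/w1.png

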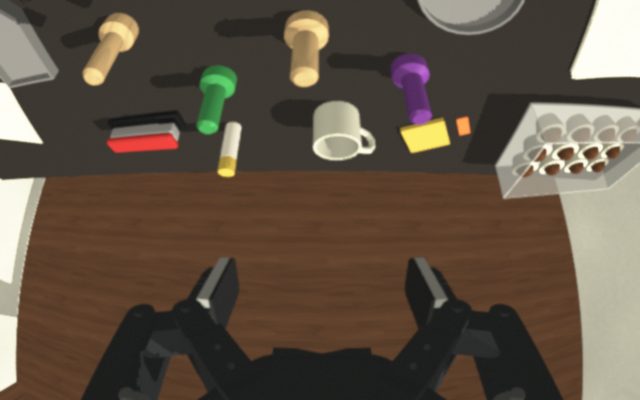

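```bash
cat > ik.py <<'E'
from h import *
from scipy.optimize import least_squares
D=np.array([[5.01,10.04,95.1,.5498,.2306],[31.77,34.8,88.17,.7738,.1529],[51.53,70.73,98.4,.887,.2044],[55.51,70.69,88.05,.964,.1583],[48.92,70.7,84.75,.980,.2797]])
def wr(x,q2,q3):
    a,h,l1,l2,c,L=x; f=np.radians(q2-q3)
    return a+l1*np.sin(np.radians(q2))+l2*np.cos(f+c), h+l1*np.cos(np.radians(q2))-l2*np.sin(f+c)
def res(x):
    r,z=wr(x,D[:,0],D[:,1]); p=np.radians(D[:,0]-D[:,1]+D[:,2]); 
    e=[r+x[5]*np.cos(p)-D[:,3], z-x[5]*np.sin(p)-D[:,4]]
    # point with q5!=0
    for pp,zt,q in EX:
        w=pp-x[5]*zt; rr,zz=wr(x,q[1],q[2]); e.append(np.array([np.hypot(w[0],w[1])-rr,w[2]-zz]))
    return np.concatenate(e)
def zt(h,e): h,e=np.radians([h,e]); return np.array([np.cos(e)*np.cos(h),np.cos(e)*np.sin(h),-np.sin(e)])
EX=[(np.array([.5265,.1313,.2772]),zt(.6,41.7),[22.3,-41.3,-35.2]),(np.array([.9485,.4905,.3683]),zt(.6,41.8),[33.6,48.8,70.7]),(np.array([.754,.3486,.3571]),zt(-27.7,62.3),[32.8,42.1,70.3])]
s=least_squares(res,[0,.3,.4,.4,0,.25]); X=s.x
def ik(p,z):
    w=p-X[5]*z; t=[np.hypot(w[0],w[1]),w[2]]
    f=least_squares(lambda q:np.array(wr(X,*q))-t,[0,0],x_scale=50); return np.degrees(np.arctan2(w[1],w[0])),f.x,np.abs(f.fun).max(),w
if __name__=="__main__":
    print(X,np.abs(s.fun).max())
    z=zt(.6,41.7)
    for p in ([.5265,.1313,.2772],[.5,.11,.148],[.604,.11,.055],[.604,.11,.2],[.57,-.12,.055],[.52,.289,.06],[.52,-.317,.06],[.5,-.317,.25],[.5,.289,.25]): print(p,ik(np.array(p),z))
E
python3 ik.py
```

```text
[ 0.02582362  0.18058851  0.41368182  0.49487754 -0.04759568  0.43009517] 0.007757763576697996
[0.5265, 0.1313, 0.2772] (np.float64(31.918474019867904), array([-41.3709744 , -35.69978812]), np.float64(1.5815923293249767e-09), array([0.20539213, 0.12793724, 0.56331236]))
[0.5, 0.11, 0.148] (np.float64(30.79908565916808), array([-48.97880833, -53.78940091]), np.float64(9.515757643518974e-07), array([0.17889213, 0.10663724, 0.43411236]))
[0.604, 0.11, 0.055] (np.float64(20.654121640532242), array([-23.96375759, -52.76286512]), np.float64(5.570523102793601e-07), array([0.28289213, 0.10663724, 0.34111236]))
[0.604, 0.11, 0.2] (np.float64(20.654121640532242), array([-31.49546523, -39.69726738]), np.float64(4.862221736345873e-11), array([0.28289213, 0.10663724, 0.48611236]))
[0.57, -0.12, 0.055] (np.float64(-26.365199097162936), array([-28.909712  , -55.67745601]), np.float64(7.269321811165241e-10), array([ 0.24889213, -0.12336276,  0.34111236]))
[0.52, 0.289, 0.06] (np.float64(55.15011115343405), array([-16.13478027, -46.80054805]), np.float64(2.7497912563623217e-07), array([0.19889213, 0.28563724, 0.34611236]))
[0.52, -0.317, 0.06] (np.float64(-58.166578510739754), array([-11.36230463, -43.10639202]), np.float64(7.948197655593958e-11), array([ 0.19889213, -0.32036276,  0.34611236]))
[0.5, -0.317, 0.25] (np.float64(-60.82079537831961), array([-21.69636727, -27.76573503]), np.float64(1.0921152900911224e-06), array([ 0.17889213, -0.32036276,  0.53611236]))
[0.5, 0.289, 0.25] (np.float64(57.941442755412915), array([-26.32201148, -30.81676845]), np.float64(3.468458853461698e-11), array([0.17889213, 0.28563724, 0.53611236]))
```

Emit:
arm_command(series=[[0.011,-0.005,0.035,0],[0.022,-0.01,0.07,0],[0.034,-0.015,0.105,0],[0.0455,-0.02,0.14,0],[0.0455,-0.02,0.14,0]])

```text
time: 14.4
ee_pos: [0.6013, 0.1118, 0.1435]
tcp_rot: [-179.8, 47.8, -179.3]
wrist_force: [-0.3, -0.2, -0.5]
opening: 0.0855
grasp_force: 0.0
```

Emit:
arm_command(series=[[0.015,0,0.013,0],[0.03,0,0.026,0],[0.045,0,0.04,0],[0.06,0,0.053,0],[0.071,0,0.063,0]])

```text
time: 14.9
ee_pos: [0.6023, 0.1134, 0.0556]
tcp_rot: [180.0, 48.3, -179.4]
wrist_force: [-0.5, -0.6, 0.5]
opening: 0.0853
grasp_force: 0.0
```

```bash
python3 - <<'E'
from h import *
p,M=st()
c=bot.camera("side"); i=c["color"][180:320,200:420]; cv2.imwrite("pics/s1.png",cv2.resize(i,None,fx=3,fy=3))
c=bot.camera("wrist"); cv2.imwrite("pics/w2.png",c["color"])
E
```

```text
t 14.9 p [0.6023 0.1134 0.0556] q [ 15.9 -25.9 -51.9  16.7 -11.3  10.3] head 0.6 elev 41.7 y_tool [-0.011  1.     0.   ] open 0.0853 gf 0.0
```

View pics/w2.png

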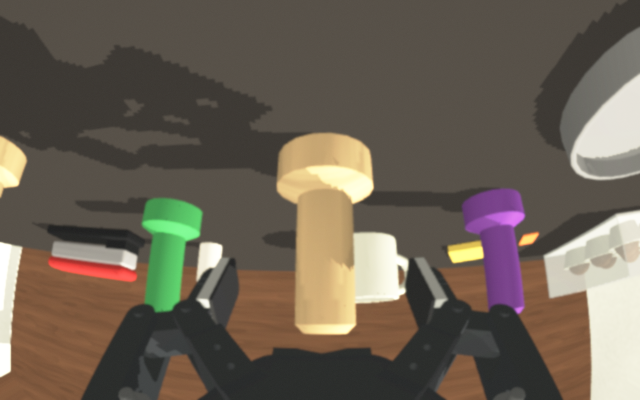

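Emit:
arm_command(series=[[0,0,0,0],[0,0,0,0],[0,0,0,0],[0,0,0,0],[0,0,0,0]], hand=0.0, grip_force=45)

```text
time: 15.5
ee_pos: [0.6027, 0.113, 0.0564]
tcp_rot: [180.0, 48.4, -179.4]
wrist_force: [-1.0, -0.1, 3.0]
opening: 0.027
grasp_force: 44.1
```

Emit:
arm_command(series=[[0,0,0,0],[0,0,0,0],[0,0,0,0],[-0.003,0,-0.003,0],[-0.008,0,-0.007,0]])

```text
time: 16.0
ee_pos: [0.6014, 0.1128, 0.0646]
tcp_rot: [-180.0, 48.1, -179.3]
wrist_force: [0.3, -1.0, -1.8]
opening: 0.0271
grasp_force: 44.3
```

Emit:
arm_command(series=[[-0.01,0,-0.009,0],[-0.03,0,-0.027,0],[-0.06,0,-0.053,0],[-0.09,0,-0.08,0],[-0.11,0,-0.098,0]])

```text
time: 16.5
ee_pos: [0.6026, 0.113, 0.2171]
tcp_rot: [179.9, 48.4, -179.4]
wrist_force: [0.9, 0.3, -1.4]
opening: 0.0267
grasp_force: 44.3
```

Held and lifted (opening 27 mm, weight felt). Now roll about the tool axis.

Emit:
arm_command(series=[[0,0,0,0.1],[0,0,0,0.22],[0,0,0,0.35],[0,0,0,0.48],[0,0,0,0.6]])

```text
time: 17.0
ee_pos: [0.602, 0.1129, 0.213]
tcp_rot: [147.5, 37.8, 134.5]
wrist_force: [-0.0, -0.2, -2.0]
opening: 0.0269
grasp_force: 44.3
```

Emit:
arm_command(series=[[0,0,0,0.13],[0,0,0,0.26],[0,0,0,0.39],[0,0,0,0.52],[0,0,0,0.65]])

```text
time: 17.5
ee_pos: [0.602, 0.1129, 0.2129]
tcp_rot: [133.2, 13.4, 102.9]
wrist_force: [0.2, 1.5, -0.9]
opening: 0.0268
grasp_force: 44.3
```

Emit:
arm_command(series=[[0,0,0,0.13],[0,0,0,0.26],[0,0,0,0.39],[0,0,0,0.52],[0,0,0,0.6]])

```text
time: 18.0
ee_pos: [0.602, 0.1129, 0.2129]
tcp_rot: [133.0, -12.1, 79.6]
wrist_force: [0.4, -0.1, -1.2]
opening: 0.0268
grasp_force: 44.3
```

Emit:
arm_command(series=[[0,0,0,0.13],[0,0,0,0.26],[0,0,0,0.36],[0,0,0,0.42],[0,0,0,0.45]])

```text
time: 18.5
ee_pos: [0.602, 0.1129, 0.213]
tcp_rot: [140.2, -29.9, 59.7]
wrist_force: [0.1, -0.5, -0.6]
opening: 0.0265
grasp_force: 44.3
```

Emit:
arm_command(series=[[0,0,0,0],[0,0,0,0],[0,0,0,0],[0,0,0,0],[0,0,0,0]])

```text
time: 19.0
ee_pos: [0.6023, 0.1129, 0.2132]
tcp_rot: [140.1, -29.8, 59.9]
wrist_force: [0.5, -0.0, -0.5]
opening: 0.0266
grasp_force: 44.3
```

```bash
python3 - <<'E'
from h import *
p,M=st()
c=bot.camera("side"); i=c["color"][100:300,200:420]; cv2.imwrite("pics/s2.png",cv2.resize(i,None,fx=3,fy=2.9))
for t in("disc_stamp_center","bar_stamp_center"): print(t,[(round(d["confidence"],2),np.round(d["location"]).tolist()) for d in bot.mark_of("side",t)])
E
```

```text
t 19.0 p [0.6023 0.1129 0.2132] q [ 15.9 -31.7 -37.5  36.9 -11.3 142. ] head 0.6 elev 41.7 y_tool [ 0.504 -0.661  0.557] open 0.0266 gf 44.3
disc_stamp_center [(0.83, [394.0, 251.0]), (0.61, [292.0, 215.0]), (0.6, [276.0, 292.0])]
bar_stamp_center [(0.62, [348.0, 197.0])]
```

View pics/s2.png

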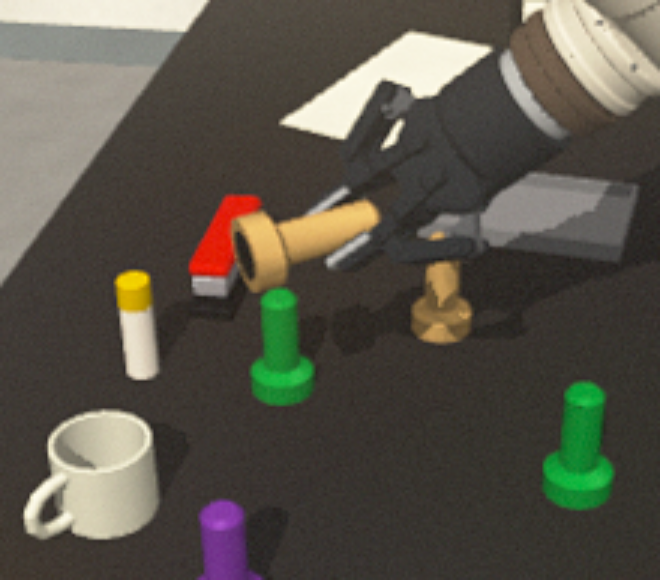

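```bash
python3 - <<'E'
from h import *
a=[bot.camera("side")["color"].astype(float) for _ in range(4)]
i=np.mean(a,0)[165:205,268:308]; i=np.clip(i*1.6,0,255).astype(np.uint8)
cv2.imwrite("pics/s3.png",cv2.resize(i,None,fx=13,fy=13,interpolation=cv2.INTER_CUBIC))
E
```

```text
(no output)
```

View pics/s3.png

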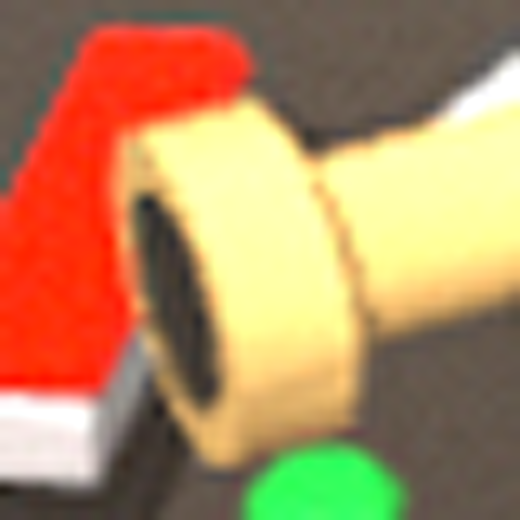

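Emit:
arm_command(series=[[0,0,0,-0.1],[0,0,0,-0.22],[0,0,0,-0.35],[0,0,0,-0.48],[0,0,0,-0.6]])

```text
time: 19.85
ee_pos: [0.6024, 0.113, 0.2133]
tcp_rot: [131.9, -5.3, 85.9]
wrist_force: [0.6, 0.7, -1.0]
opening: 0.0268
grasp_force: 44.3
```

Emit:
arm_command(series=[[0,0,0,-0.13],[0,0,0,-0.26],[0,0,0,-0.39],[0,0,0,-0.52],[0,0,0,-0.65]])

```text
time: 20.35
ee_pos: [0.6023, 0.113, 0.2133]
tcp_rot: [135.9, 22.0, 111.7]
wrist_force: [0.5, 0.1, -1.0]
opening: 0.027
grasp_force: 44.3
```

Emit:
arm_command(series=[[0,0,0,-0.13],[0,0,0,-0.26],[0,0,0,-0.39],[0,0,0,-0.52],[0,0,0,-0.65]])

```text
time: 20.85
ee_pos: [0.6024, 0.113, 0.2133]
tcp_rot: [156.7, 43.6, 148.6]
wrist_force: [0.4, -0.4, -0.8]
opening: 0.0267
grasp_force: 44.3
```

Emit:
arm_command(series=[[0,0,0,-0.13],[0,0,0,-0.25],[0,0,0,-0.35],[0,0,0,-0.4],[0,0,0,-0.4]])

```text
time: 21.35
ee_pos: [0.6024, 0.113, 0.2133]
tcp_rot: [-180.0, 48.3, -179.3]
wrist_force: [-0.0, 0.0, -1.8]
opening: 0.0269
grasp_force: 44.3
```

Emit:
arm_command(series=[[0.008,0.025,-0.009,0],[0.02,0.065,-0.023,0],[0.034,0.11,-0.038,0],[0.047,0.15,-0.053,0],[0.055,0.177,-0.062,0]])

```text
time: 21.85
ee_pos: [0.5162, 0.2915, 0.2139]
tcp_rot: [179.8, 48.3, -179.5]
wrist_force: [0.8, 0.5, -1.7]
opening: 0.0272
grasp_force: 44.7
```

```bash
python3 - <<'E'
from h import *
p,M=st()
c=bot.camera("side"); cv2.imwrite("pics/s4.png",c["color"])
for n in("side","top"):
  c=bot.camera(n); print(n,[(round(d["confidence"],2),np.round(at(c,d["location"],.2024),3)) for d in bot.mark_of(n,"disc_stamp_center")],[np.round(at(c,d["location"],.005),3) for d in bot.mark_of(n,"round_tray_in")])
print(sh(M,np.array([.517,.289,.065])-p))
E
```

```text
t 21.85 p [0.5162 0.2915 0.2139] q [ 43.6 -27.3 -33.3  44.5 -30.5  31.8] head 0.8 elev 41.7 y_tool [-0.011  1.     0.002] open 0.0272 gf 44.7
side [(0.9, array([0.504, 0.287, 0.202])), (0.89, array([0.427, 0.288, 0.202])), (0.71, array([0.61 , 0.21 , 0.202])), (0.64, array([0.593, 0.403, 0.202]))] [array([0.498, 0.287, 0.005])]
top [(0.98, array([0.498, 0.285, 0.202])), (0.92, array([ 0.65 , -0.01 ,  0.202])), (0.81, array([0.451, 0.064, 0.202])), (0.72, array([0.63 , 0.201, 0.202]))] [array([0.498, 0.285, 0.005])]
[0.111, -0.003, 0.1]
```

Emit:
arm_command(series=[[0.015,0,0.013,0],[0.04,-0.001,0.036,0],[0.065,-0.003,0.058,0],[0.09,-0.003,0.08,0],[0.104,-0.003,0.0925,0]])

```text
time: 22.7
ee_pos: [0.517, 0.2838, 0.0709]
tcp_rot: [-179.9, 48.1, -179.4]
wrist_force: [-0.9, -0.5, -1.5]
opening: 0.0269
grasp_force: 44.7
```

Emit:
arm_command(series=[[0.002,0,0.002,0],[0.004,0,0.004,0],[0.006,0,0.0055,0],[0.0075,0,0.0067,0],[0.0085,0,0.0075,0]])

```text
time: 23.2
ee_pos: [0.5177, 0.2863, 0.0639]
tcp_rot: [179.9, 48.3, -179.5]
wrist_force: [-0.1, 0.5, -1.0]
opening: 0.027
grasp_force: 44.7
```

```bash
python3 - <<'E'
from h import *
p,M=st(); print(bot.get_obs()["wrist_force"])
c=bot.camera("side"); i=c["color"][240:400,240:460]; cv2.imwrite("pics/s5.png",cv2.resize(i,None,fx=3,fy=3))
E
```

```text
t 23.2 p [0.5177 0.2863 0.0639] q [ 43.  -22.8 -47.4  25.7 -30.2  31.2] head 0.7 elev 41.7 y_tool [-0.011  1.     0.001] open 0.027 gf 44.7
[-0.06351143  0.45478557 -0.97499233]
```

View pics/s5.png

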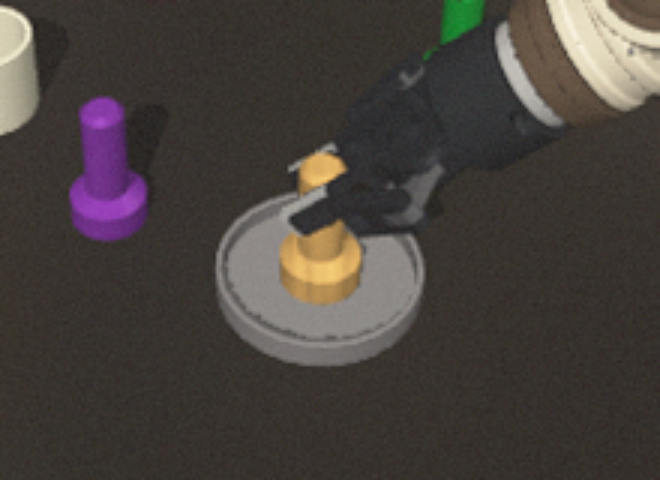

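Emit:
arm_command(series=[[0.0005,0,0.0005,0],[0.001,0,0.001,0],[0.0015,0,0.0013,0],[0.0019,0,0.0017,0],[0.0019,0,0.0017,0]])

```text
time: 23.75
ee_pos: [0.5178, 0.2864, 0.0614]
tcp_rot: [179.9, 48.4, -179.4]
wrist_force: [-1.7, -0.2, 3.9]
opening: 0.027
grasp_force: 44.9
```

Emit:
arm_command(series=[[0,0,0,0],[0,0,0,0],[0,0,0,0],[0,0,0,0],[0,0,0,0]], hand=0.085)

```text
time: 24.25
ee_pos: [0.5173, 0.286, 0.0602]
tcp_rot: [180.0, 48.3, -179.4]
wrist_force: [-0.2, 0.1, -0.2]
opening: 0.085
grasp_force: 0.0
```

Emit:
arm_command(series=[[0,0,0,0],[-0.01,0,-0.009,0],[-0.04,0,-0.036,0],[-0.075,0,-0.067,0],[-0.112,0,-0.1,0]])

```text
time: 24.75
ee_pos: [0.5168, 0.2856, 0.2115]
tcp_rot: [-179.9, 48.2, -179.3]
wrist_force: [0.9, 1.6, 0.9]
opening: 0.0851
grasp_force: 0.0
```

Emit:
arm_command(series=[[-0.002,-0.04,0.004,0],[-0.005,-0.08,0.009,0],[-0.007,-0.12,0.013,0],[-0.01,-0.16,0.018,0],[-0.012,-0.203,0.022,0]])

```text
time: 25.25
ee_pos: [0.5438, 0.0822, 0.2052]
tcp_rot: [180.0, 48.4, -179.3]
wrist_force: [0.5, 0.4, 0.2]
opening: 0.0849
grasp_force: 0.0
```

Emit:
arm_command(series=[[-0.002,-0.04,0.004,0],[-0.005,-0.08,0.009,0],[-0.007,-0.12,0.013,0],[-0.01,-0.16,0.018,0],[-0.012,-0.203,0.022,0]])

```text
time: 25.75
ee_pos: [0.5704, -0.1212, 0.1997]
tcp_rot: [-180.0, 48.4, -179.4]
wrist_force: [0.6, 0.5, 0.5]
opening: 0.0849
grasp_force: 0.0
```

```bash
python3 - <<'E'
from h import *
p,M=st()
c=bot.camera("wrist"); T=np.array(c["T_tool_cam"]);K=np.array(c["camera_matrix"])
for d in bot.mark_of("wrist","bar_stamp_center")+bot.mark_of("wrist","disc_stamp_center"):
    u=(np.array(d["location"])-[K[0,2],K[1,2]])/K[0,0]; th=np.linalg.norm(u); v=np.array([np.sin(th)*u[0]/th,-np.sin(th)*u[1]/th,-np.cos(th)])
    o=M@T[:3,3]+p; v=M@T[:3,:3]@v; print(round(d["confidence"],2),d["location"],np.round(o+v*(.045-o[2])/v[2],3))
for n in("side","top"):
  c=bot.camera(n); print(n,[(round(d["confidence"],2),np.round(at(c,d["location"],.045),3)) for d in bot.mark_of(n,"disc_stamp_center")+bot.mark_of(n,"bar_stamp_center")])
print(sh(M,np.array([.572,-.12,.056])-p))
E
```

```text
t 25.75 p [ 0.5704 -0.1212  0.1997] q [-19.1 -36.  -41.3  38.1  14.6 -13.4] head 0.6 elev 41.6 y_tool [-0.011  1.    -0.   ] open 0.0849 gf 0.0
0.58 [324.2, 35.9] [ 0.551 -0.119  0.045]
0.4 [507.3, 148.0] [0.691 0.112 0.045]
0.82 [596.6, 140.3] [0.649 0.252 0.045]
0.68 [424.8, 127.9] [ 0.663 -0.011  0.045]
side [(0.93, array([ 0.659, -0.027,  0.045])), (0.76, array([0.64 , 0.243, 0.045])), (0.74, array([ 0.497, -0.263,  0.045])), (0.59, array([0.429, 0.081, 0.045])), (0.58, array([0.497, 0.278, 0.045])), (0.72, array([ 0.542, -0.12 ,  0.045]))]
top [(0.94, array([0.647, 0.243, 0.045])), (0.9, array([ 0.669, -0.009,  0.045])), (0.8, array([0.431, 0.074, 0.045])), (0.77, array([0.496, 0.282, 0.045])), (0.72, array([ 0.558, -0.125,  0.045]))]
[0.106, 0.001, 0.097]
```

Emit:
arm_command(series=[[0.015,0,0.013,0],[0.04,0,0.036,0],[0.065,0,0.058,0],[0.09,0,0.08,0],[0.107,0,0.095,0]])

```text
time: 26.7
ee_pos: [0.5693, -0.1177, 0.0533]
tcp_rot: [179.9, 48.2, -179.3]
wrist_force: [0.4, -0.1, -0.8]
opening: 0.0851
grasp_force: 0.0
```

Emit:
arm_command(series=[[0,0,0,0],[0,0,0,0],[0,0,0,0],[0,0,0,0],[0,0,0,0]])

```text
time: 27.2
ee_pos: [0.5708, -0.1195, 0.0577]
tcp_rot: [-180.0, 48.4, -179.3]
wrist_force: [-0.2, -0.2, 0.1]
opening: 0.0849
grasp_force: 0.0
```

```bash
python3 - <<'E'
from h import *
p,M=st()
c=bot.camera("wrist"); cv2.imwrite("pics/w3.png",c["color"])
E
```

```text
t 27.2 p [ 0.5708 -0.1195  0.0577] q [-18.8 -31.2 -54.6  19.8  14.4 -13.2] head 0.6 elev 41.6 y_tool [-0.011  1.    -0.001] open 0.0849 gf 0.0
```

View pics/w3.png

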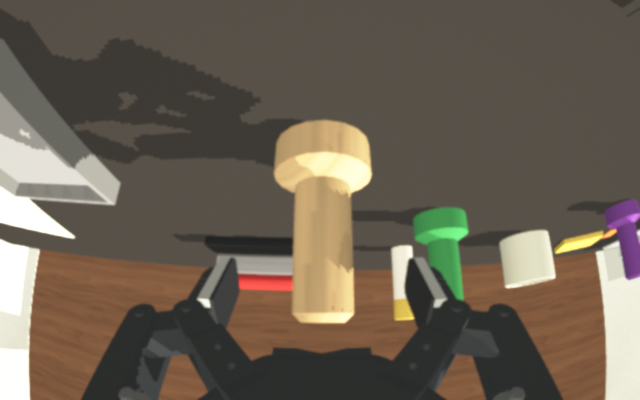

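Emit:
arm_command(series=[[0,0,0,0],[0,0,0,0],[0,0,0,0],[0,0,0,0],[0,0,0,0]], hand=0.0, grip_force=45)

```text
time: 27.75
ee_pos: [0.5702, -0.1194, 0.0561]
tcp_rot: [180.0, 48.3, -179.4]
wrist_force: [0.2, -0.3, -0.5]
opening: 0.0269
grasp_force: 44.3
```

Emit:
arm_command(series=[[0,0,0,0],[0,0,0,0],[0,0,0,0],[-0.003,0,-0.003,0],[-0.008,0,-0.007,0]])

```text
time: 28.25
ee_pos: [0.5698, -0.1193, 0.0661]
tcp_rot: [179.9, 48.2, -179.4]
wrist_force: [0.8, 0.3, -1.1]
opening: 0.0269
grasp_force: 44.2
```

Emit:
arm_command(series=[[-0.01,0,-0.009,0],[-0.03,0,-0.027,0],[-0.06,0,-0.053,0],[-0.09,0,-0.08,0],[-0.11,0,-0.098,0]])

```text
time: 28.75
ee_pos: [0.5707, -0.1195, 0.2186]
tcp_rot: [-179.9, 48.5, -179.3]
wrist_force: [1.3, 1.3, -0.8]
opening: 0.0269
grasp_force: 44.3
```

Emit:
arm_command(series=[[0,0,0,0.1],[0,0,0,0.22],[0,0,0,0.35],[0,0,0,0.48],[0,0,0,0.6]])

```text
time: 29.25
ee_pos: [0.5702, -0.1194, 0.2145]
tcp_rot: [147.4, 37.9, 134.5]
wrist_force: [0.6, 0.2, -2.1]
opening: 0.0268
grasp_force: 44.3
```

Emit:
arm_command(series=[[0,0,0,0.13],[0,0,0,0.26],[0,0,0,0.39],[0,0,0,0.52],[0,0,0,0.65]])

```text
time: 29.75
ee_pos: [0.5702, -0.1194, 0.2145]
tcp_rot: [133.2, 13.4, 102.9]
wrist_force: [0.1, -0.4, -0.8]
opening: 0.027
grasp_force: 44.3
```

Emit:
arm_command(series=[[0,0,0,0.13],[0,0,0,0.26],[0,0,0,0.39],[0,0,0,0.52],[0,0,0,0.6]])

```text
time: 30.25
ee_pos: [0.5702, -0.1194, 0.2145]
tcp_rot: [132.9, -12.1, 79.6]
wrist_force: [-0.6, -0.1, -1.1]
opening: 0.0267
grasp_force: 44.3
```

Emit:
arm_command(series=[[0,0,0,0.13],[0,0,0,0.26],[0,0,0,0.36],[0,0,0,0.42],[0,0,0,0.45]])

```text
time: 30.75
ee_pos: [0.5702, -0.1194, 0.2145]
tcp_rot: [140.1, -29.9, 59.8]
wrist_force: [0.6, -0.5, -1.8]
opening: 0.0268
grasp_force: 44.3
```

Emit:
arm_command(series=[[0,0,0,0],[0,0,0,0],[0,0,0,0],[0,0,0,0],[0,0,0,0]])

```text
time: 31.25
ee_pos: [0.5703, -0.1194, 0.214]
tcp_rot: [140.1, -29.8, 59.9]
wrist_force: [0.7, -0.9, -1.1]
opening: 0.0265
grasp_force: 44.3
```

Emit:
arm_command(series=[[0,0,0,0],[0,0,0,0],[0,0,0,0],[0,0,0,0],[0,0,0,0]])

```text
time: 31.75
ee_pos: [0.5703, -0.1194, 0.214]
tcp_rot: [140.1, -29.8, 59.9]
wrist_force: [1.3, 0.3, -1.5]
opening: 0.0269
grasp_force: 44.3
```

```bash
python3 - <<'E'
from h import *
p,M=st()
a=[bot.camera("side")["color"].astype(float) for _ in range(4)]
i=np.mean(a,0)[95:215,265:415]; i=np.clip(i*1.5,0,255).astype(np.uint8)
cv2.imwrite("pics/s6.png",cv2.resize(i,None,fx=5,fy=5,interpolation=cv2.INTER_CUBIC))
E
```

```text
t 31.75 p [ 0.5703 -0.1194  0.214 ] q [-18.8 -36.  -39.7  39.8  14.4 118.6] head 0.6 elev 41.7 y_tool [ 0.503 -0.661  0.556] open 0.0269 gf 44.3
```

View pics/s6.png

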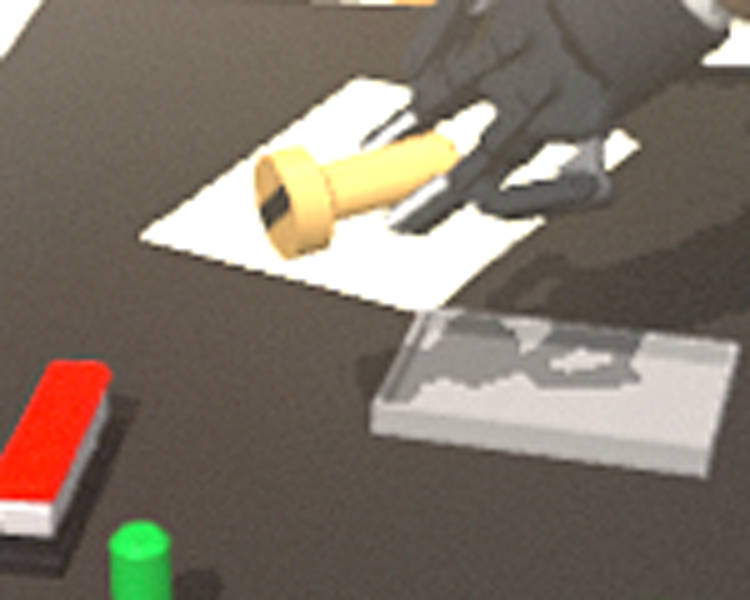

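Emit:
arm_command(series=[[0,0,0,-0.1],[0,0,0,-0.22],[0,0,0,-0.35],[0,0,0,-0.48],[0,0,0,-0.6]])

```text
time: 32.45
ee_pos: [0.5703, -0.1194, 0.214]
tcp_rot: [131.9, -5.3, 85.9]
wrist_force: [0.1, 0.1, -1.3]
opening: 0.0268
grasp_force: 44.3
```

Emit:
arm_command(series=[[0,0,0,-0.13],[0,0,0,-0.26],[0,0,0,-0.39],[0,0,0,-0.52],[0,0,0,-0.65]])

```text
time: 32.95
ee_pos: [0.5703, -0.1194, 0.214]
tcp_rot: [135.9, 22.0, 111.7]
wrist_force: [-0.6, 0.2, -0.7]
opening: 0.0269
grasp_force: 44.3
```

Emit:
arm_command(series=[[0,0,0,-0.13],[0,0,0,-0.26],[0,0,0,-0.39],[0,0,0,-0.52],[0,0,0,-0.65]])

```text
time: 33.45
ee_pos: [0.5703, -0.1194, 0.214]
tcp_rot: [156.7, 43.5, 148.6]
wrist_force: [-0.5, -0.8, -0.5]
opening: 0.0266
grasp_force: 44.3
```

Emit:
arm_command(series=[[0,0,0,-0.13],[0,0,0,-0.25],[0,0,0,-0.35],[0,0,0,-0.4],[0,0,0,-0.4]])

```text
time: 33.95
ee_pos: [0.5703, -0.1194, 0.214]
tcp_rot: [-180.0, 48.3, -179.3]
wrist_force: [0.4, -0.1, -1.7]
opening: 0.027
grasp_force: 44.3
```

Emit:
arm_command(series=[[0.006,-0.03,-0.007,0],[0.014,-0.07,-0.016,0],[0.023,-0.115,-0.026,0],[0.032,-0.16,-0.036,0],[0.039,-0.197,-0.044,0]])

```text
time: 34.45
ee_pos: [0.5127, -0.3194, 0.2145]
tcp_rot: [179.9, 48.3, -179.6]
wrist_force: [1.8, 1.0, -1.1]
opening: 0.0263
grasp_force: 44.7
```

```bash
python3 - <<'E'
from h import *
p,M=st()
for n in("side","top"):
  c=bot.camera(n); print(n,[(round(d["confidence"],2),np.round(at(c,d["location"],.2024),3)) for d in bot.mark_of(n,"bar_stamp_center")],[np.round(at(c,d["location"],.005),3) for d in bot.mark_of(n,"oblong_tray_in")])
print(sh(M,np.array([.5135,-.317,.072])-p))
E
```

```text
t 34.45 p [ 0.5127 -0.3194  0.2145] q [-47.  -23.4 -30.3  45.9  33.4 -35.9] head 0.5 elev 41.7 y_tool [-0.008  1.     0.001] open 0.0263 gf 44.7
side [(0.85, array([ 0.492, -0.316,  0.202]))] [array([ 0.498, -0.318,  0.005])]
top [(0.92, array([ 0.496, -0.317,  0.202]))] [array([ 0.492, -0.325,  0.005])]
[0.106, 0.002, 0.095]
```

Emit:
arm_command(series=[[0.015,0,0.013,0],[0.04,0,0.036,0],[0.065,0,0.058,0],[0.09,0,0.08,0],[0.104,0,0.0925,0]])

```text
time: 35.25
ee_pos: [0.5131, -0.3144, 0.0718]
tcp_rot: [179.8, 48.2, -179.4]
wrist_force: [0.1, -0.0, -1.1]
opening: 0.027
grasp_force: 44.8
```

Emit:
arm_command(series=[[0.002,0,0.002,0],[0.004,0,0.004,0],[0.006,0,0.0055,0],[0.0075,0,0.0067,0],[0.0085,0,0.0075,0]])

```text
time: 35.75
ee_pos: [0.5138, -0.3173, 0.0646]
tcp_rot: [-179.9, 48.3, -179.3]
wrist_force: [-0.5, -0.6, -0.8]
opening: 0.0265
grasp_force: 44.8
```

Emit:
arm_command(series=[[0,0,0,0],[0,0,0,0],[0,0,0,0],[0,0,0,0],[0,0,0,0]])

```text
time: 36.25
ee_pos: [0.5134, -0.317, 0.0637]
tcp_rot: [180.0, 48.3, -179.4]
wrist_force: [-0.5, -0.2, -0.5]
opening: 0.0269
grasp_force: 44.8
```

Emit:
arm_command(series=[[0.0005,0,0.0005,0],[0.001,0,0.001,0],[0.0015,0,0.0013,0],[0.0019,0,0.0017,0],[0.0019,0,0.0017,0]])

```text
time: 36.75
ee_pos: [0.5135, -0.317, 0.0611]
tcp_rot: [180.0, 48.3, -179.4]
wrist_force: [0.6, 0.3, -0.8]
opening: 0.0268
grasp_force: 44.9
```

Emit:
arm_command(series=[[0.0004,0,0.0003,0],[0.0008,0,0.0007,0],[0.0011,0,0.001,0],[0.0011,0,0.001,0],[0.0011,0,0.001,0]])

```text
time: 37.25
ee_pos: [0.5142, -0.3172, 0.0611]
tcp_rot: [-179.9, 48.4, -179.3]
wrist_force: [0.2, 1.6, 5.4]
opening: 0.0267
grasp_force: 45.2
```

Contact felt; release, retreat upward.

Emit:
arm_command(series=[[0,0,0,0],[0,0,0,0],[0,0,0,0],[0,0,0,0],[0,0,0,0]], hand=0.085)

```text
time: 37.75
ee_pos: [0.5134, -0.317, 0.0594]
tcp_rot: [180.0, 48.3, -179.4]
wrist_force: [-0.6, -1.1, 0.0]
opening: 0.085
grasp_force: 0.0
```

Emit:
arm_command(series=[[0,0,0,0],[-0.01,0,-0.009,0],[-0.04,0,-0.036,0],[-0.075,0,-0.067,0],[-0.112,0,-0.1,0]])

```text
time: 38.25
ee_pos: [0.5129, -0.3166, 0.2106]
tcp_rot: [179.9, 48.2, -179.5]
wrist_force: [0.9, -0.3, 0.4]
opening: 0.0846
grasp_force: 0.0
```

Emit:
arm_command(series=[[-0.02,0,-0.018,0],[-0.03,0,-0.027,0],[-0.03,0,-0.027,0],[-0.03,0,-0.027,0],[-0.03,0,-0.027,0]])

```text
time: 38.75
ee_pos: [0.5127, -0.3166, 0.2471]
tcp_rot: [179.8, 48.1, -179.6]
wrist_force: [-0.6, -0.5, -0.5]
opening: 0.085
grasp_force: 0.0
```

```bash
python3 - <<'E'
from h import *
st(); cv2.imwrite("pics/s7.png",bot.camera("side")["color"])
E
```

```text
t 38.75 p [ 0.5127 -0.3166  0.2471] q [-46.8 -23.6 -26.8  49.9  33.3 -35.9] head 0.8 elev 41.9 y_tool [-0.011  1.     0.003] open 0.085 gf 0.0
```

View pics/s7.png

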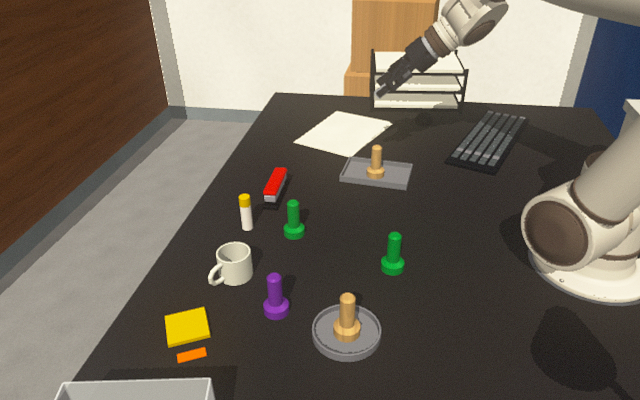

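Both stamps stand upright in their trays: the disc stamp at (347,315) in the round one and the bar stamp at (376,160) in the oblong one. The cup, stapler and glue stick have not moved.

```bash
python3 -c "
from h import *
print(bot.job_done())"
```

```text
the job is handed in; nothing more can be done
None
```

The job is handed in: I lifted each stamp, turned it to about 86 degrees and read its mark. The disc stamp now stands upright in the round tray and the bar stamp in the oblong tray, both released at about 39 s; the hand-in call returned no verdict.

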